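# Rake a dropped link out and load the sprung jig

## Task

A brass link bar has been dropped under the low blue slatted shelf: pick up the red-handled rake, reach in past the link, sweep the blade in behind it and drag it out through the open front, without touching the link with the gripper while it is under there. Lay the rake down on the bench clear of the shelf, then take the link and push the orange sprung carriage of the jig back with its end so that it drops flat and straight on the seat between stop and carriage, and let go so the spring clamps it. Leave the spanner, steel ring and the tin on the shelf where they are.

Things in the scene. Friction and masses are not known exactly. Their poses are not given: they have to be found in the camera images.
- shelf: Fixed low shelf of blue slats, 200 mm deep (its x) by 300 wide (y). Origin: centre of its footprint, on the bench. Open front at x = -100, +x goes deeper. Underside 48 above the bench, top 56; slats along x, 14 wide, gaps 14. A 16 mm leg in each corner (266 clear between them); kerbs 12 high, 6 thick along the back and both sides. The link starts with its centre 45 to 85 behind the front.
- link_center (a point): Centre (half-way up) of the loose brass link bar, 90 long (its x) x 30 wide (its y) x 20 thick (z), 0.2 to 0.45 kg, at first flat on the bench under the shelf, its length mostly across the shelf. Two dark dots on top; either end may lead.
- rake_grip (a point): Centre (22.5 mm up) of the rake's red grip block, 50 long (x), 22 wide (y), 45 high. A flat bar 24 wide runs from it along +x, 26 to 31 above the bench (so it passes over the 20 mm link), to a hoe blade: 60 wide (y), from the bench up to 31, 5 thick, pulling face 170 from this point. Rake 0.22 kg, stands on grip block and blade edge, 200 overall.
- rake_head (a point): Middle of the lower edge of the rake blade's pulling face (the face towards the grip). Same axes as rake_grip.
- jig_seat (a point): Centre of the top of the fixed jig's aluminium seat rail, 40 mm above the bench; the loaded link's middle lies over it. x runs along the jig from the steel stop to the orange carriage, z up. Rail 26 wide (y), free beside it for fingers down to a base plate (80 wide) 30 below the seat. Stop: face at x = -45, 15 thick, only 12 high above the seat.
- carriage (a joint): Travel of the orange sprung carriage away from the stop (+x of jig_seat), m: 0 at rest, 0.030 fully back, 0.012 with the link clamped. Spring 4 N at rest, 10 N fully back. At rest its face is at x = +33 mm of jig_seat (gap to the stop 78), 44 wide, 1 to 38 above the seat. Behind it a fixed spring housing, 50 wide, up to 34 above the seat, x = 82 to 112.
- spanner: Loose steel spanner 190 long, lying beyond the jig; bystander.
- flange: Loose steel ring 90 across, 14 high; bystander. Origin: centre of underside.
- tin: Loose red tin, 60 across, 70 high, standing on the back part of the shelf; bystander. Origin: centre of underside.
- link: The same link bar as a body (origin at the centre of its underside).
Things that resemble listed ones, but are neither listed nor needed, are in the scene too. Of the things that look like the link, the largest one is meant.

How it is judged (in metres and radians):
On the way:
1. the link lies on the bench, out in front of the shelf's open front (x of link_center in the frame of shelf below -0.125 m and height (world z) of link_center below 0.03 m), for 0.2 s.
At the end, for the whole second after the job is handed in: Link flat on the jig seat (0.1 rad), clamped between stop and carriage: centre within 5 mm along, 8 mm across, 6 to 14 mm above the seat, turned under 0.15 rad, carriage 8 to 17 mm back, gripper off it, at rest. Rake lying on the bench (grip centre and head below 45 mm), head not under the shelf (z of link_center in the frame of jig_seat between 0.006 and 0.014 m and x of link_center in the frame of jig_seat between -0.005 and 0.005 m and y of link_center in the frame of jig_seat between -0.008 and 0.008 m and angle between the x axis of link_center and the x axis of jig_seat, either way round below 0.15 rad and angle between the z axis of link_center and the z axis of jig_seat, either way round below 0.1 rad and value of joint carriage between 0.008 and 0.017 m and contact force between the fingers and link below 0.1 N and height (world z) of each of rake_grip, rake_head below 0.045 m and linear speed of link below 0.02 m/s and not (x of rake_head in the frame of shelf between -0.1 and 0.1 m and y of rake_head in the frame of shelf between -0.15 and 0.15 m)); the robot touches nothing.
It fails at once if the gripper touches the link while it is under the shelf (contact force between the fingers and link above 0.5 N and x of link_center in the frame of shelf between -0.1 and 0.1 m and y of link_center in the frame of shelf between -0.15 and 0.15 m and height (world z) of link_center below 0.05 m).
It fails at once if a bystander is shifted by more than 30 mm (distance of any of spanner, flange, tin from where it was at the start of the episode above 0.03 m).
It also fails if it takes over 67 s, if anything falls off the work surface, if the arm or the gripper's body presses on something with over 40 N, if the wrist force passes 120 N, or if a joint passes its speed limit or range.

## Robot

A 6-joint arm with a two-finger parallel gripper is mounted at the origin on the work surface. World frame = base frame: x ahead of the robot, y to its left, z up, the work surface at z = 0. Lengths are in m, angles in degrees, forces in N, time in s.
With the tool pointing down it reaches from about 0.375 to 0.75 m from the base axis. Payload 9 kg.
Tool frame: the origin (TCP) lies where the fingers leave the gripper's body, on its centre line; the fingertips stand 73 mm ahead of it and the grasp point (between the pads) lies 54 mm ahead of it (robot.tip_reach is the distance from the TCP to the fingertips, in m); z points along the fingers, y is the line along which they close (so a half turn about z gives the same grasp; the last joint's range is limited). The gripper opens to 85 mm and grips with 20 to 120 N. Pads are 22 mm wide; open, the fingers measure 114 mm over their backs; the gripper's body (76 mm by 85 mm) begins 54 mm behind the grasp point. The pads swing forward as they close: fully open they stand 13 mm farther back than shut.
Start: joints at [61.037, 5.964, 5.575, 89.605, 0, 77.527], TCP at [0.17, 0.575, 0.304] pointing down, gripper open.
Joint ranges: [-171.21, 171.21], [-48.23, 106.86], [-62.78, 66.21], [-105.2, 120.99], [-86.42, 89.51], [-180, 180]. Speed limits (degrees/s): [127.2, 127.2, 147.25, 180, 180, 180].

## Interface

Orientations are given as [roll, pitch, yaw] about the fixed x, y, z axes, in that order (R = Rz(yaw) Ry(pitch) Rx(roll)).
In Python, from plant import robot gives the robot as it stands. Calls block until the motion is done:
- robot.move_pose(position, orientation): joint-space move of the TCP to a pose.
- robot.line_to(position, vel=0.15, rotation=None, guard=None): straight line of the TCP; rotation=None keeps the orientation; vel is the mean speed in m/s. With guard (N) it stops when the force on the tool has changed by that much, and returns True; else False.
- robot.goto_joints(angles): joint-space move.
- robot.set_gripper(opening): finger opening in m; the grip force is fixed at half the most; returns when the fingers have stopped.
- robot.pause(seconds).
- robot.ik(position, orientation): joint angles nearest the present ones, or None.
- robot.observe(): the state.
- robot.grab_frame(name): name is "scene" or "top"; returns the picture (384x512x3 uint8, blue, green, red); there is no depth.
- robot.get_calibration(name): a dict with "vertical_fov" (degrees; the focal length in pixels is half the picture's height over the tangent of half this angle, whatever the lens; pixels are square), "cx", "cy" (the principal point, pixels), "rvec" (rotation vector, rad) and "tvec" (3), from world to camera coordinates, as OpenCV has them. Camera axes: x right, y down, z forward; pixel columns grow to the right and rows downward; lengths in m; the calibration is good to about 2 mm. A picture is of the moment at which its call begins. get_calibration takes no time and is no camera call.
A pose or a line that the arm cannot do raises robot.IKError and nothing moves.
- robot.job_done(): hands the job in; it is judged then, once.
The state is a dict: "time": time; "q": joint angles; "qvel": joint speeds; "joint_torque": joint torques, N m; "tool_pos": TCP position; "tcp_rot": TCP orientation; "ft_force": force on the tool from outside, world axes, zero at the start; "torque": the same for the moment, N m; "gripper_width": finger opening in m; "gripper_force": force on a finger pad.
Only numpy, scipy, OpenCV 4.12 (cv2) and the standard library are available. Lean on these libraries where they do the work, as an engineer would, in place of code of your own. Each camera call takes 0.05 s, during which the arm holds its last target. There are 200 camera calls.

## Working session

There is one attempt and no reset: what is moved stays moved. The work goes in short steps, each a Python script; the robot and the scene stay as the last script left them, time stands still between calls to the robot, and variables do not carry over. Pictures are saved under pics/ and viewed, at most 10 in all, crops included, and the job is handed in when it is done.

```bash
mkdir -p pics; ls
python3 - <<'E'
from plant import robot
import cv2
for n in("scene","top"):
    im=robot.grab_frame(n);cv2.imwrite(f"pics/{n}0.png",im);c=robot.get_calibration(n);print(n,c)
    R,_=cv2.Rodrigues(__import__('numpy').array(c['rvec'],float));print(-R.T@__import__('numpy').array(c['tvec'],float).ravel())
print(robot.observe()['time'])
E
```

```text
pics
scene {'vertical_fov': 56.259372872067196, 'cx': 252.94634646950328, 'cy': 189.51600328632927, 'rvec': array([ 1.79732065,  1.8151724 , -0.67361086]), 'tvec': array([ 0.00747697, -0.40394835,  1.2988113 ])}
[ 1.15603895e+00 -1.53521252e-04  7.16739069e-01]
top {'vertical_fov': 45.00150827193592, 'cx': 251.08745822221087, 'cy': 189.85853777081, 'rvec': array([ 2.19825886, -2.17195103,  0.05439666]), 'tvec': array([-0.00464682,  0.58102345,  1.15338386])}
[ 0.50990745 -0.01104033  1.18649765]
0.1
```

View pics/scene0.png

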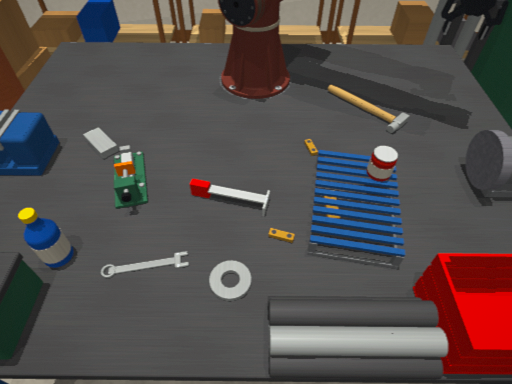

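View pics/top0.png

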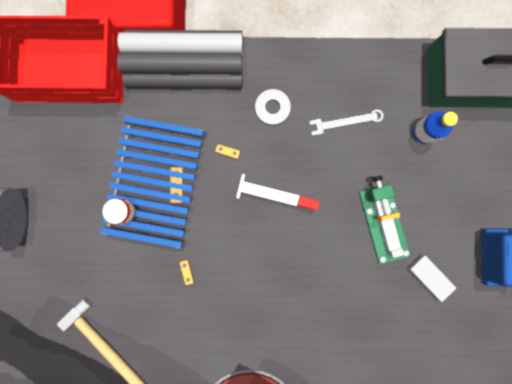

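Top view has up = +x and left = +y. The shelf's open front faces -y (right in the picture), with the tin at (118,211), the link under the slats at about (176,185), the rake from (240,187) to (318,203) and the jig at (385,222). I'll crop the jig and shelf for detail.

```bash
cat > h.py <<'E'
from plant import robot
import cv2, numpy as np
C={}
for n in("scene","top"):
    c=robot.get_calibration(n);R,_=cv2.Rodrigues(np.array(c['rvec'],float));t=np.array(c['tvec'],float).ravel()
    C[n]=(R,t,192/np.tan(np.radians(c['vertical_fov']/2)),c['cx'],c['cy'])
def ray(n,uv):
    R,t,f,cx,cy=C[n];return -R.T@t, R.T@np.array([(uv[0]-cx)/f,(uv[1]-cy)/f,1])
def onz(n,uv,z):
    o,d=ray(n,uv);return o+d*(z-o[2])/d[2]
def tri(uva,uvb):
    (o,d),(p,e)=ray("scene",uva),ray("top",uvb)
    s,_,_,_=np.linalg.lstsq(np.c_[d,-e],p-o,rcond=None)
    a,b=o+d*s[0],p+e*s[1];return (a+b)/2,np.linalg.norm(a-b)
def proj(n,X):
    R,t,f,cx,cy=C[n];p=R@np.asarray(X,float)+t;return p[:2]/p[2]*f+[cx,cy]
def blobs(im,lo,hi,amin=20):
    m=cv2.inRange(cv2.cvtColor(im,cv2.COLOR_BGR2HSV),lo,hi)
    cs,_=cv2.findContours(m,cv2.RETR_EXTERNAL,cv2.CHAIN_APPROX_NONE)
    return sorted([c for c in cs if cv2.contourArea(c)>=amin],key=cv2.contourArea,reverse=True)
E
python3 - <<'E'
from h import *
T=cv2.imread('pics/top0.png');S=cv2.imread('pics/scene0.png')
a=cv2.resize(T[165:275,345:445],(400,440),interpolation=cv2.INTER_CUBIC)
b=cv2.resize(S[140:220,95:165],(385,440),interpolation=cv2.INTER_CUBIC)
cv2.imwrite('pics/jig.png',np.hstack([a,b]))
a=cv2.resize(T[105:260,95:215],(341,440),interpolation=cv2.INTER_CUBIC)
b=cv2.resize(S[140:275,295:415],(391,440),interpolation=cv2.INTER_CUBIC)
cv2.imwrite('pics/shelf.png',np.hstack([a,b]))
for n,im in(("top",T),("scene",S)):
    for nm,lo,hi in(("red",(0,180,90),(6,255,255)),("yel",(12,110,110),(26,255,255)),("orange",(7,180,120),(16,255,255)),("green",(60,100,30),(85,255,255)),("blue",(100,150,60),(118,255,255))):
        for c in blobs(im,lo,hi)[:12]:
            r=cv2.minAreaRect(c);print(n,nm,np.round(r[0],1),np.round(r[1],1),round(r[2],1))
E
```

```text
top red [92. 51.] [102. 184.] 90.0
top yel [186.1 272.1] [24.5  9. ] 76.0
top yel [227.2 151. ] [23.8  8.6] 17.4
top yel [111.8 350.7] [91.2  3.1] 46.2
top yel [389.6 216.1] [ 5.5 19.6] 78.7
top yel [176.1 179.6] [12.6  3.9] 11.3
top yel [176.1 191.2] [12.7  3.5] 11.3
top yel [176.5 168.5] [ 3. 11.] 90.0
top green [470.1  72. ] [82.8 67.1] 0.8
top green [383.9 223.6] [74. 32.] 76.0
top green [400.5 234.1] [31.6  4.7] 74.5
top blue [496.5 257. ] [56. 29.] 90.0
top blue [436.6 125. ] [25.6 25.3] 61.9
top blue [140.9 236.9] [81.4  5.9] 10.8
top blue [160.9 136.8] [79.8  5.7] 10.4
top blue [158.6 147.8] [80.4  5.7] 10.4
top blue [163.  125.9] [80.   5.5] 10.5
top blue [156.5 158.8] [80.6  5.6] 10.4
top blue [154.4 169.9] [80.4  5.4] 10.4
top blue [147.5 203.2] [80.8  6. ] 10.5
top blue [149.9 192.1] [81.   5.2] 10.5
top blue [152.2 181. ] [80.4  5.4] 10.3
top blue [154.6 227.7] [57.7  5.9] 10.5
scene red [462. 313.] [120.  98.] 90.0
scene red [199.5 188. ] [18. 19.] 90.0
scene red [382.1 162.4] [24.3 10.6] 17.7
scene yel [361.  102.5] [72.9  7.2] 26.6
scene yel [299.5  34.5] [17. 43.] 90
[... 358 characters left out ...]
scene yel [168.   29.5] [ 9. 12.] 90.0
scene orange [124.  168.2] [12.3 19.1] 80.5
scene green [491.5  63.5] [127.  39.] 90.0
scene green [ 13.8 310.7] [30.5 97.9] 23.0
scene green [128.9 179.7] [52.8 32.5] 84.6
scene blue [ 29. 143.] [58. 62.] -0.0
scene blue [97.8 21.1] [45.4 37.9] 74.5
scene blue [ 40.8 233.3] [30.8 33.8] 56.3
scene blue [357.  245.4] [95.5  7.3] 8.7
scene blue [357.1 234.6] [93.4  7.3] 8.6
scene blue [357.  224.5] [91.2  7. ] 8.4
scene blue [357.  214.8] [89.2  6.6] 8.1
scene blue [356.4 205.4] [86.4  6.5] 7.9
scene blue [356.9 196.4] [85.3  6.2] 7.9
scene blue [356.9 187.9] [83.1  6.3] 7.5
scene blue [356.5 179.8] [81.9  6. ] 7.6
scene blue [342.  169.8] [50.9  5.6] 7.4
```

View pics/jig.png

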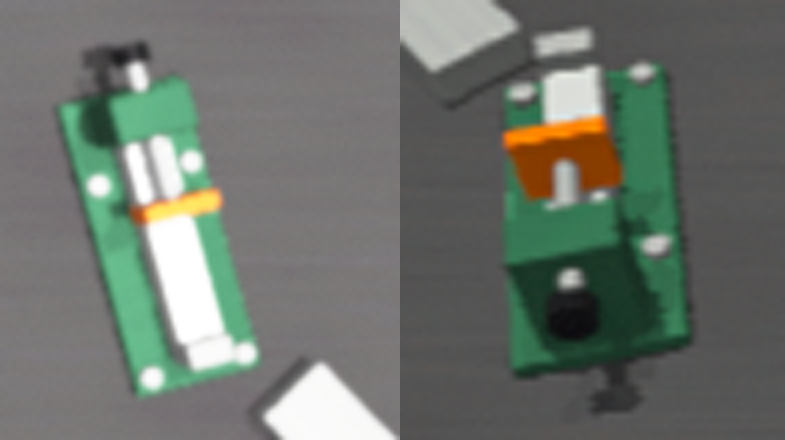

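View pics/shelf.png

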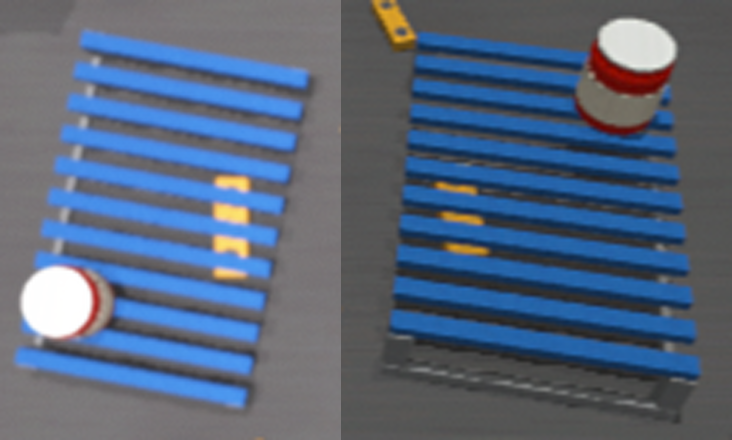

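The jig crop shows the stop nearest the robot at top pixel (397,252), the carriage at (389,216), and the housing beyond it, so jig x points roughly along +x world. The shelf crop shows the link through the slats at rows 167–203, column 176 (36 px ≈ 90 mm, which fits).

Run:
```python
from h import *
T=cv2.imread('pics/top0.png');S=cv2.imread('pics/scene0.png')
p=lambda *a:print(*[np.round(x,4) if not isinstance(x,str) else x for x in a])
# shelf
a=onz("top",(163,125.9),.056);b=onz("top",(140.9,236.9),.056);c=(a+b)/2
yd=(a-b)[:2]/np.linalg.norm((a-b)[:2])
p("slat span .28?",np.linalg.norm(a-b),"centre",c, "shelf x yaw from span",np.degrees(np.arctan2(-yd[0],yd[1])))
b9=[(160.9,136.8,10.4),(158.6,147.8,10.4),(156.5,158.8,10.4)]
for u,v,an in b9:
    an=np.radians(an);d=onz("top",(u-40*np.cos(an),v-40*np.sin(an)),.056)-onz("top",(u+40*np.cos(an),v+40*np.sin(an)),.056);p("slat",np.linalg.norm(d),np.degrees(np.arctan2(d[1],d[0])))
p("scene shelf c",(onz("scene",(357,245.4),.056)))
p("slat10 top",a)
l0=onz("top",(176.3,167.3),.02);l1=onz("top",(176.1,203),.02);p("link",l0,l1,(l0+l1)/2,np.linalg.norm(l1-l0))
# rake
for n,im in(("top",T),("scene",S)):
    h=cv2.cvtColor(im,cv2.COLOR_BGR2HSV)
    m=(((h[...,0]<8)|(h[...,0]>172))&(h[...,1]>150)&(h[...,2]>60)).astype(np.uint8)
    k,_,st,ce=cv2.connectedComponentsWithStats(m)
    for i in range(1,k):
        if st[i,4]>30:
            r=cv2.minAreaRect(np.argwhere(_==i)[:,::-1].astype(np.float32));print(n,"red",st[i],np.round(r[0],1),np.round(r[1],1),r[2])
    m=((h[...,1]<60)&(h[...,2]>150)).astype(np.uint8)
    k,_,st,ce=cv2.connectedComponentsWithStats(m)
    for i in range(1,k):
        if 15<st[i,4]<2500:
            r=cv2.minAreaRect(np.argwhere(_==i)[:,::-1].astype(np.float32));print(n,"white",st[i],np.round(r[0],1),np.round(r[1],1),r[2], [np.round(q,1).tolist() for q in cv2.boxPoints(r)] if st[i,4]>60 else '')
```

```text
slat span .28? 0.2776 centre [0.5976 0.2451 0.056 ] shelf x yaw from span -99.8256
slat 0.1982 80.1578
slat 0.198 80.188
slat 0.1977 80.218
scene shelf c [0.7395 0.2222 0.056 ]
slat10 top [0.7344 0.2214 0.056 ]
link [0.6359 0.1925 0.02  ] [0.5455 0.191  0.02  ] [0.5907 0.1917 0.02  ] 0.0905
top red [    0     0   185   103 13069] [92. 51.] [102. 184.] 90.0
top red [298 197  21  13 190] [308.2 202.8] [19.6  9.7] 14.03624439239502
top white [  0   0  65  15 975] [32.  7.] [14. 64.] 90.0 [[-0.0, 0.0], [64.0, 0.0], [64.0, 14.0], [0.0, 14.0]]
top white [255  89  36  36 883] [272.5 106.5] [35. 35.] 90.0 [[255.0, 89.0], [290.0, 89.0], [290.0, 124.0], [255.0, 124.0]]
top white [309 109  75  27 706] [346.5 120.9] [16.3 74.6] 79.69515228271484 [[308.3999938964844, 119.5999984741211], [381.79998779296875, 106.19999694824219], [384.70001220703125, 122.19999694824219], [311.29998779296875, 135.60000610351562]]
top white [236 173  64  33 817] [267.9 192.5] [61.6 26.2] 14.03624439239502 [[234.8000030517578, 197.6999969482422], [241.1999969482422, 172.3000030517578], [300.8999938964844, 187.19999694
[... 3491 characters left out ...]
5 173.2] [3.8 8.2] 8.130102157592773 
scene white [208 185  62  24 479] [238.9 190.8] [59.  18.7] 17.175905227661133 [[208.0, 191.0], [213.5, 173.1999969482422], [269.79998779296875, 190.60000610351562], [264.29998779296875, 208.39999389648438]]
scene white [101 252  87  25 571] [143.9 264.9] [13.6 87.3] 80.53767395019531 [[99.69999694824219, 265.3999938964844], [185.8000030517578, 251.0], [188.10000610351562, 264.5], [102.0, 278.79998779296875]]
scene white [209 261  42  38 971] [230. 279.] [38.2 39.6] 45.0 [[202.5, 279.5], [230.5, 251.5], [257.5, 278.5], [229.5, 306.5]]
scene white [  2 379  52   5 224] [ 27.5 381. ] [ 4. 51.] 90.0 [[2.0, 379.0], [53.0, 379.0], [53.0, 383.0], [2.0, 383.0]]
```

Run:
```python
from h import *
T=cv2.imread('pics/top0.png')
p=lambda *a:print(*[np.round(x,4) if not isinstance(x,str) else x for x in a])
g=onz("top",(308.2,202.8),.045);e=onz("top",(238,185),.031);d=(e-g)[:2]
p("rake grip",g,"tip",e,"len .175?",np.linalg.norm(d),"yaw",np.degrees(np.arctan2(d[1],d[0])))
G=cv2.GaussianBlur(T,(1,1),0).astype(float)
R=T[...,2].astype(float) # red channel: white high, green low
pts=[]
def cross(a,x0):
    out=[]
    for i in range(len(a)-1):
        if (a[i]-110)*(a[i+1]-110)<0: out.append(x0+i+(110-a[i])/(a[i+1]-a[i]))
    return out
L=[];Q=[]
for r in range(222,248):
    c=[x for x in cross(R[r,370:412],370)]
    print(r,np.round(c,1)) if r%3==0 else 0
    if r<=244 and len(c)>=2: L.append((c[0],r));Q.append((c[1],r))
for nm,E in(("L",L),("R",Q)):
    W=np.array([onz("top",q,.04)[:2] for q in E]);f=np.polyfit(W[:,0],W[:,1],1);p(nm,f,np.degrees(np.arctan(f[0])),"y at .45",np.polyval(f,.45))
m=cv2.inRange(cv2.cvtColor(T,cv2.COLOR_BGR2HSV),(8,150,100),(24,255,255))[205:230,370:405]
ys,xs=np.nonzero(m);print("orange cols",[(c+370,ys[xs==c].min()+205,ys[xs==c].max()+205) for c in range(0,35) if (xs==c).any()])
# profile along the axis on the rail mid line
f=np.polyfit([q[1] for q in L],[(a[0]+b[0])/2 for a,b in zip(L,Q)],1)
for r in range(208,262): print(r,T[r,int(round(np.polyval(f,r)))].tolist(),end=' ')
print();p("face",onz("top",(389.8,218.3),.078),"stop back",onz("top",(398.1,255.3),.052))
```

```text
rake grip [ 0.5491 -0.1389  0.045 ] tip [0.592  0.0351 0.031 ] len .175? 0.1791 yaw 76.1487
222 [379.2 394.9 400.8]
225 [380.1 395.7]
228 [396.7 402.1]
231 [381.9 397.4 403.3]
234 [382.7 398.3 404.1]
237 [383.5 398.9 404.9]
240 [370.4 384.3 399.8 405.6]
243 [371.2 385.2 400.7 406.9]
246 [372.2 386.1 401.6 407.3]
L [-0.228  -0.2106] -12.8435 y at .45 -0.3132
R [-0.3441 -0.189 ] -18.9896 y at .45 -0.3439
orange cols [(378, np.int64(217), np.int64(219)), (379, np.int64(217), np.int64(220)), (380, np.int64(217), np.int64(220)), (381, np.int64(217), np.int64(219)), (382, np.int64(217), np.int64(219)), (383, np.int64(216), np.int64(217)), (384, np.int64(216), np.int64(216)), (385, np.int64(216), np.int64(216)), (386, np.int64(216), np.int64(216)), (387, np.int64(216), np.int64(216)), (390, np.int64(215), np.int64(215)), (391, np.int64(214), np.int64(215)), (392, np.int64(214), np.int64(214)), (393, np.int64(213), np.int64(214)), (394, np.int64(213), np.int64(217)), (395, np.int64(213), np.int64(217)), (396, np.int64(213), np.int64(216)), (397, np.int64(213), np.int64(216)), (398, np.int64(
[... 493 characters left out ...]
5] 230 [255, 255, 255] 231 [255, 255, 255] 232 [255, 255, 255] 233 [255, 255, 255] 234 [255, 255, 255] 235 [255, 255, 255] 236 [255, 255, 255] 237 [254, 254, 254] 238 [253, 253, 253] 239 [251, 251, 251] 240 [187, 188, 189] 241 [165, 165, 166] 242 [148, 149, 149] 243 [135, 136, 136] 244 [102, 114, 95] 245 [98, 112, 87] 246 [97, 116, 82] 247 [101, 126, 82] 248 [123, 165, 91] 249 [126, 169, 92] 250 [129, 171, 94] 251 [133, 176, 97] 252 [138, 184, 101] 253 [141, 186, 104] 254 [139, 184, 102] 255 [139, 181, 105] 256 [165, 189, 148] 257 [230, 234, 229] 258 [248, 249, 248] 259 [244, 244, 244] 260 [237, 240, 237] 261 [205, 223, 194] 
face [ 0.5134 -0.3293  0.078 ] stop back [ 0.4243 -0.3562  0.052 ]
```

```bash
cat >> h.py <<'E'
def yw(yaw,pos):
    best=None
    for y in (yaw,yaw+180,yaw-180):
        q=robot.ik(pos,[180,0,y])
        if q is not None:
            s=max(abs(np.array(q)-np.array(robot.observe()['q'])))
            if best is None or s<best[0]: best=(s,y)
    return best[1]
def st(tag=""):
    o=robot.observe();print(tag,"t",round(o['time'],1),np.round(o['tool_pos'],4),np.round(o['tcp_rot'],1),"w",round(o['gripper_width'],4),"F",np.round(o['ft_force'],1),"gf",np.round(o['gripper_force'],1))
E
python3 - <<'E'
from h import *
T=cv2.imread('pics/top0.png');B=T[...,0].astype(float)
L=[];Q=[]
for r in range(222,246):
    a=B[r,374:412];i=[k for k in range(len(a)-1) if a[k]<190<=a[k+1]];j=[k for k in range(len(a)-1) if a[k]>=190>a[k+1]]
    if i and j:
        L.append((374+i[0]+(190-a[i[0]])/(a[i[0]+1]-a[i[0]]),r));k=[x for x in j if x>i[0]][0];Q.append((374+k+(190-a[k])/(a[k+1]-a[k]),r))
print(np.round(L[::5],1).tolist(),np.round(Q[::5],1).tolist())
for nm,E in(("L",L),("R",Q)):
    W=np.array([onz("top",q,.04)[:2] for q in E]);f=np.polyfit(W[:,0],W[:,1],1);print(nm,np.degrees(np.arctan(f[0])),"y at .44,.5",np.polyval(f,[.44,.5]))
pos=np.array([.549,-.140,.20]);y=yw(76.1,pos);print("yaw",y)
robot.move_pose(pos,[180,0,y]);st()
robot.line_to([.549,-.140,.080],vel=.12,guard=8);st("down")
robot.set_gripper(0.0);st("closed")
E
```

```text
[[381.4, 222.0], [382.4, 227.0], [383.9, 232.0], [385.3, 237.0], [386.6, 242.0]] [[393.8, 222.0], [395.3, 227.0], [396.6, 232.0], [397.9, 237.0], [399.4, 242.0]]
L 15.098426944884753 y at .44,.5 [-0.33618068 -0.31999321]
R 15.118101973582664 y at .44,.5 [-0.36756748 -0.3513579 ]
yaw 76.1
 t 3.0 [ 0.5492 -0.1394  0.2001] [180.   -0.   76.2] w 0.0854 F [ 0.8 -0.   0.2] gf 0.0
down t 4.1 [ 0.5496 -0.1403  0.0809] [179.9   0.   76.1] w 0.0854 F [ 0.4 -0.6  0.2] gf 0.0
closed t 4.7 [ 0.5491 -0.1401  0.0803] [180.    0.   76.1] w 0.0209 F [-1.3 -0.4  3.2] gf 59.3
```

Rake gripped (width 21 mm ≈ 22). Moving to the entry lane on the robot side of the link and checking there.

```bash
cat >> h.py <<'E'
SC=np.array([.5976,.2451]);SY=80.2
sx=np.array([np.cos(np.radians(SY)),np.sin(np.radians(SY))]);sy=np.array([-sx[1],sx[0]])
S=lambda x,y,z:[*(SC+x*sx+y*sy),z]
def toS(p): d=np.asarray(p)[:2]-SC; return np.round([d@sx,d@sy],4)
JC=np.array([.482,-.341]);JY=15.1
jx=np.array([np.cos(np.radians(JY)),np.sin(np.radians(JY))]);jy=np.array([-jx[1],jx[0]])
J=lambda x,y,z:[*(JC+x*jx+y*jy),z]
E
python3 - <<'E'
from h import *
o=robot.observe()['tool_pos']
robot.line_to([o[0],o[1],.105],vel=.1)
robot.line_to(S(-.305,.090,.105),vel=.15,rotation=[180,0,SY])
robot.line_to(S(-.305,.090,.084),vel=.1);st()
T=robot.grab_frame("top");Z=robot.grab_frame("scene")
a=cv2.resize(T[110:270,90:310],(440,320));b=cv2.resize(Z[120:270,180:420],(512,320))
cv2.imwrite('pics/pre.png',np.vstack([cv2.resize(a,(512,372))[:280],b]))
cv2.imwrite('pics/pre_t.png',T);cv2.imwrite('pics/pre_s.png',Z)
E
```

```text
t 6.5 [ 0.4566 -0.0402  0.0834] [-179.9   -0.    80.2] w 0.0214 F [-0.1  0.5 -1.6] gf 58.7
```

View pics/pre.png

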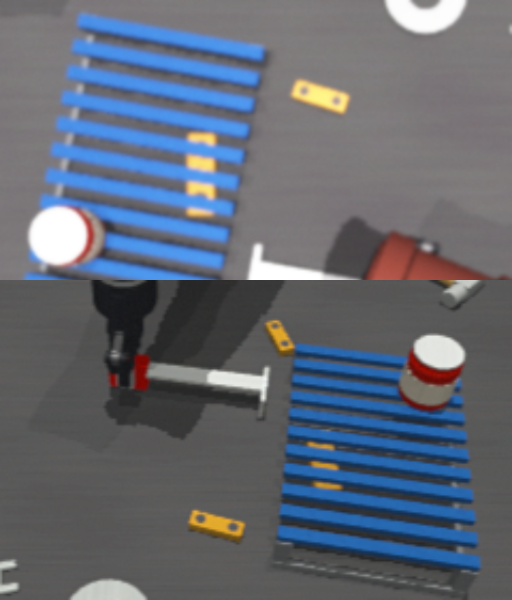

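The rake is level, with its blade just in front of the shelf. The blade's far corner is at about top pixel (201,215), and the link is unmoved. I'll check the blade position numerically before entering.

Run:
```python
from h import *
T=cv2.imread('pics/pre_t.png');m=cv2.inRange(cv2.cvtColor(T,cv2.COLOR_BGR2HSV),(0,0,150),(180,60,255))
k,l,s,c=cv2.connectedComponentsWithStats(m)
for i in range(1,k):
    if s[i,4]>60 and 190<s[i,0]<260 and 200<s[i,1]<245:
        P=np.array([toS(onz("top",q,.033)) for q in np.argwhere(l==i)[:,::-1]])
        e=P[P[:,0]>P[:,0].max()-.008];print(s[i],"xmax",P[:,0].max(),"blade y",e[:,1].min(),e[:,1].max())
```

```text
[195 214  50  26 619] xmax -0.1243 blade y 0.0577 0.1213
```

Run:
```python
from h import *
g=lambda p,v,G=12: print(robot.line_to(p,vel=v,guard=G))
g(S(-.178,.090,.083),.12);st("in")
g(S(-.178,-.002,.083),.1);st("swept")
g(S(-.178,-.002,.0807),.05,8)
g(S(-.345,-.002,.0807),.08,20);st("out")
T=robot.grab_frame("top");Z=robot.grab_frame("scene")
cv2.imwrite('pics/out_t.png',T)
for c in blobs(T,(12,110,110),(26,255,255))[:6]:
    r=cv2.minAreaRect(c);print(np.round(r[0],1),np.round(r[1],1),round(r[2],1),toS(onz("top",r[0],.02)))
cv2.imwrite('pics/out.png',np.vstack([cv2.resize(T[110:270,90:310],(512,372))[:290],cv2.resize(Z[120:270,180:420],(512,310))]))
```

```text
False
in t 7.8 [0.4786 0.0846 0.083 ] [-180.     0.    80.2] w 0.0216 F [-0.6  0.3 -1.9] gf 58.7
False
swept t 8.9 [0.5688 0.0694 0.0828] [-180.     0.    80.2] w 0.0211 F [-0.4  0.7 -1.4] gf 58.7
False
False
out t 11.4 [ 0.5409 -0.0952  0.0807] [180.    0.   80.2] w 0.0218 F [ 0.7  0.4 -2. ] gf 59.0
[108.6 353.2] [90.5 11.1] 46.8 [0.031  0.4377]
[186.1 272. ] [24.3  9. ] 76.0 [-0.1199  0.2067]
[227.2 151. ] [23.8  8.6] 17.4 [-0.1644 -0.1109]
[389.8 216. ] [ 5.5 20.4] 78.7 [-0.5958 -0.0234]
[226.5 207.5] [11. 13.] 90.0 [-0.1893  0.0301]
[230.7 182.7] [12.6 10.6] 11.3 [-0.1881 -0.0332]
```

View pics/out.png

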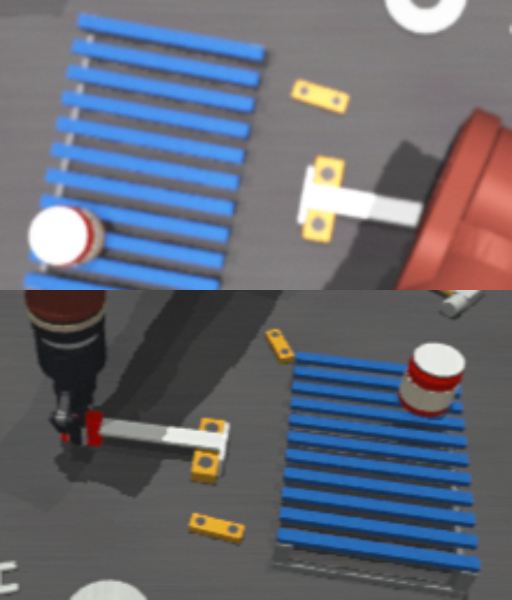

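The link is out, lying square against the blade at top pixel about (228.5,195). Now I'll lift the rake over it, lay it down, and look again.

Run:
```python
from h import *
robot.line_to(S(-.338,-.002,.082),vel=.08)
robot.line_to(S(-.338,-.002,.135),vel=.12)
robot.line_to([.415,-.12,.135],vel=.2)
print(robot.line_to([.415,-.12,.0805],vel=.08,guard=6));st()
robot.set_gripper(.06)
robot.line_to([.415,-.12,.2],vel=.2)
robot.move_pose(J(0,0,.30),[180,0,yw(JY,J(0,0,.30))]);st()
T=robot.grab_frame("top");cv2.imwrite('pics/clr_t.png',T);cv2.imwrite('pics/clr_s.png',robot.grab_frame("scene"))
for c in blobs(T,(12,110,110),(26,255,255))[:6]:
    r=cv2.minAreaRect(c);b=cv2.boxPoints(r);w=onz("top",r[0],.02)
    e=sorted([np.linalg.norm(onz("top",b[i],.02)-onz("top",b[i-1],.02)) for i in range(4)])
    i=max(range(4),key=lambda i:np.linalg.norm(b[i]-b[i-1]));d=onz("top",b[i],.02)-onz("top",b[i-1],.02)
    print(np.round(r[0],1),np.round(w,4),"size",np.round(e,3),"yaw",round(np.degrees(np.arctan2(d[1],d[0])),1))
cv2.imwrite('pics/clr.png',T[100:300,80:480])
```

```text
True
 t 13.8 [ 0.4142 -0.1193  0.0802] [-1.799e+02 -1.000e-01  8.020e+01] w 0.0212 F [-0.9  1.7  5.3] gf 60.2
 t 16.0 [ 0.4817 -0.3401  0.2987] [-179.9    0.    15.2] w 0.06 F [-0.7  0.   0.2] gf 0.0
[228.5 195.3] [0.5666 0.0592 0.02  ] size [0.032 0.032 0.091 0.091] yaw -9.4
[186.1 272. ] [0.3735 0.1621 0.02  ] size [0.022 0.022 0.06  0.06 ] yaw 15.4
[227.2 151. ] [0.6789 0.0642 0.02  ] size [0.022 0.022 0.06  0.061] yaw 73.2
[103.9 341.6] [0.1997 0.3627 0.02  ] size [0.024 0.024 0.165 0.165] yaw 37.7
[390.  216.2] [ 0.5189 -0.3465  0.02  ] size [0.014 0.014 0.042 0.042] yaw -78.0
```

View pics/clr.png

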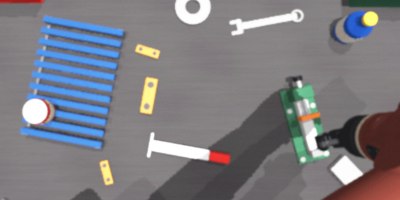

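Run:
```python
from h import *
L=[.5666,.0592]
y=yw(-9.6,[*L,.2]);print(y);robot.set_gripper(.075)
robot.move_pose([*L,.17],[180,0,y])
print(robot.line_to([*L,.0755],vel=.1,guard=6));st("down")
robot.set_gripper(0);st("grip")
robot.line_to([*L,.20],vel=.15)
yj=y+15.1+9.6
robot.move_pose(J(-.024,0,.22),[180,0,yj])
robot.line_to(J(-.024,0,.150),vel=.15);robot.pause(.2);st("above")
T=robot.grab_frame("top");Z=robot.grab_frame("scene")
cv2.imwrite('pics/ab.png',np.hstack([cv2.resize(T[165:275,345:445],(400,440),interpolation=2),cv2.resize(Z[120:220,80:170],(396,440),interpolation=2)]))
```

```text
170.4
False
down t 19.2 [0.5671 0.0591 0.0763] [1.800e+02 1.000e-01 1.704e+02] w 0.0749 F [ 0.3 -0.7  0.7] gf 0.0
grip t 19.7 [0.567  0.0593 0.0761] [1.800e+02 1.000e-01 1.704e+02] w 0.0284 F [-0.6  1.3  5. ] gf 61.0
above t 23.1 [ 0.4594 -0.3478  0.1514] [-1.799e+02  1.000e-01 -1.649e+02] w 0.0289 F [ 0.7 -0.1 -3.4] gf 59.8
```

View pics/ab.png

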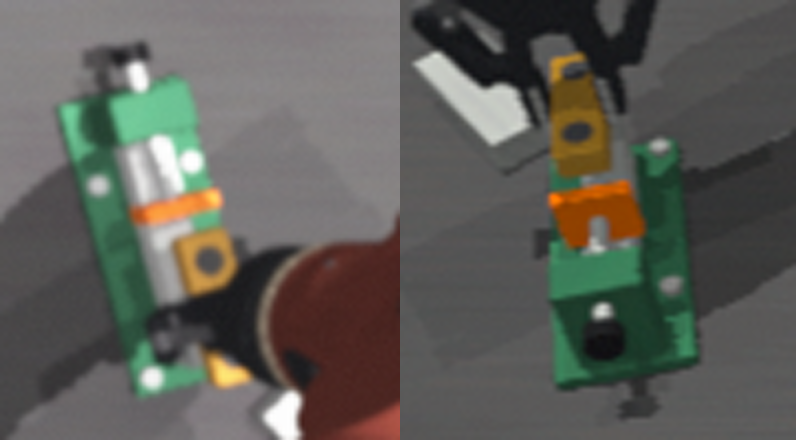

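The link is held straight over the seat. Its leading end is at top crop (203,237), i.e. pixel (395.8,224.2), and at scene pixel about (121,154). I'll check its lateral offset and the carriage's, then insert.

Run:
```python
from h import *
toJ=lambda p:np.round([(np.asarray(p)[:2]-JC)@jx,(np.asarray(p)[:2]-JC)@jy],4)
print("link end",toJ(onz("top",(395.8,224.2),.096)),"tri",tri((120.9,154.1),(395.8,224.2)))
p,e=tri((80+(598-400)*90/396,120+192*100/440),(345+178/4,165+205/4));print("carriage top centre",toJ(p),p,e)
W=lambda u,v:(80+(u-400)*90/396,120+v*100/440)
for a in((552,200),(632,188)): print("car top scene",toJ(onz("scene",W(*a),.078)))
for a in((135,213),(220,198)): print("car top top",toJ(onz("top",(345+a[0]/4,165+a[1]/4),.078)))
```

```text
link end [ 0.0179 -0.0017] tri (array([ 0.49936566, -0.3377293 ,  0.09102104]), np.float64(0.003443942619539224))
carriage top centre [0.0383 0.004 ] [ 0.5179032  -0.32719819  0.0758191 ] 0.0039205770612123275
car top scene [ 0.0414 -0.0189]
car top scene [0.0428 0.0253]
car top top [0.04   0.0285]
car top top [ 0.0361 -0.0227]
```

Run:
```python
from h import *
Y=.002
robot.line_to(J(-.024,Y,.1325),vel=.08,guard=10);st("low")
print(robot.line_to(J(.009,Y,.1325),vel=.04,guard=25));robot.pause(.2);st("pushed")
f=np.array(robot.observe()['ft_force']);print("axial",f[:2]@jx,"lat",f[:2]@jy)
print(robot.line_to(J(.009,Y,.1165),vel=.03,guard=7));st("down")
T=robot.grab_frame("top");Z=robot.grab_frame("scene")
cv2.imwrite('pics/in.png',np.hstack([cv2.resize(T[165:275,345:445],(400,440),interpolation=2),cv2.resize(Z[120:220,80:170],(396,440),interpolation=2)]))
```

```text
low t 23.5 [ 0.4578 -0.3447  0.1313] [ 1.799e+02 -1.000e-01 -1.649e+02] w 0.0286 F [-0.  -0.1 -3.6] gf 59.8
False
pushed t 24.7 [ 0.4898 -0.337   0.1327] [-1.800e+02 -1.000e-01 -1.649e+02] w 0.0287 F [-7.7 -1.9 -0.3] gf 60.3
axial -7.968244631380913 lat 0.14186694066656977
False
down t 25.4 [ 0.4896 -0.337   0.1163] [-180.    -0.2 -164.9] w 0.029 F [-8.1 -3.1 -2.8] gf 60.0
```

View pics/in.png

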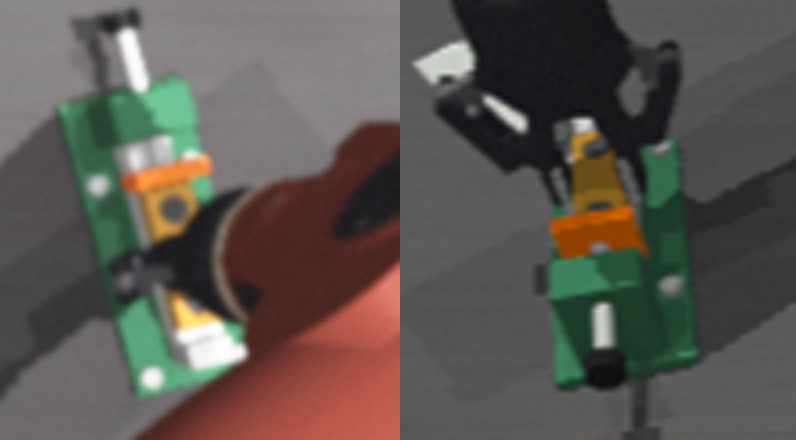

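The link is down between the stop (top crop (212,350)) and the carriage (168,175). The ~8 N axial force puts the carriage about 20 mm back. Now I'll ease back to the stop, seat it and release.

Run:
```python
from h import *
print(robot.line_to(J(.002,.002,.1165),vel=.03,guard=10));
print(robot.line_to(J(.002,.002,.1140),vel=.02,guard=5));st("seated")
robot.set_gripper(.075);robot.pause(.2)
robot.line_to(J(.002,.002,.20),vel=.12)
robot.goto_joints([61.037,5.964,5.575,89.605,0,77.527]);robot.pause(.3);st("home")
T=robot.grab_frame("top");Z=robot.grab_frame("scene");cv2.imwrite('pics/end_t.png',T);cv2.imwrite('pics/end_s.png',Z)
toJ=lambda p:np.round([(np.asarray(p)[:2]-JC)@jx,(np.asarray(p)[:2]-JC)@jy],4)
for c in blobs(T,(12,110,110),(26,255,255))[:6]:
    r=cv2.minAreaRect(c);print(np.round(r[0],1),np.round(r[1],1),round(r[2],1),toJ(onz("top",r[0],.06)))
cv2.imwrite('pics/end.png',np.vstack([np.hstack([cv2.resize(T[165:275,345:445],(350,385),interpolation=2),cv2.resize(Z[120:220,80:170],(347,385),interpolation=2)]),cv2.resize(T[90:290,80:480],(697,210))]))
```

```text
False
True
seated t 26.1 [ 0.4829 -0.3389  0.1161] [-180.    -0.2 -164.9] w 0.0286 F [-1.2 -0.2  5.4] gf 60.9
home t 31.4 [0.1705 0.5753 0.3039] [180.    0.  163.5] w 0.0748 F [0.4 0.3 0.2] gf 0.0
[393.3 228.3] [40.9 19.6] 74.1 [ 0.0067 -0.0036]
[186.1 272. ] [24.3  9. ] 76.0 [0.0293 0.507 ]
[227.2 151. ] [23.8  8.6] 17.4 [0.2894 0.339 ]
[111.7 350.8] [91.2  3.4] 46.6 [-0.108   0.7247]
```

View pics/end.png

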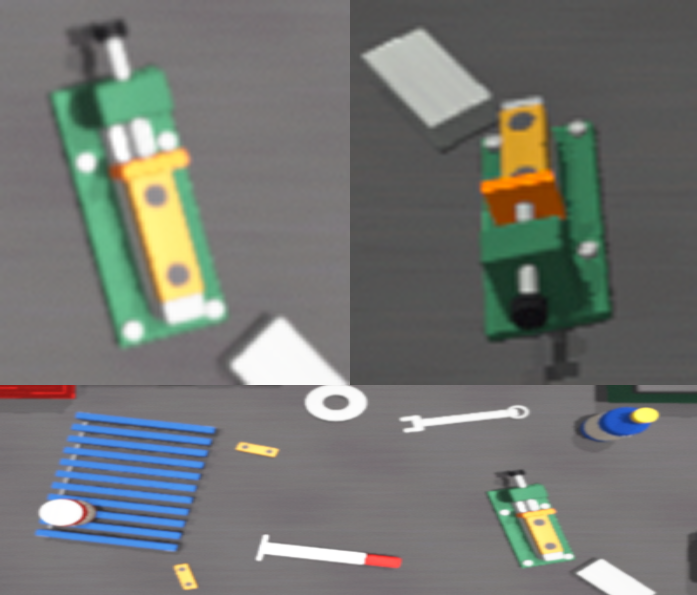

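Run:
```python
from h import *
p=onz("top",(345+166.5/3.5,165+234.5/3.5),.06);d=p[:2]-JC;e=[d@jx,d@jy];print(e)
if abs(e[0])<.005 and abs(e[1])<.006: print(robot.job_done())
```

```text
[np.float64(-0.0013606933608830568), np.float64(0.0004747969890611611)]
the job is handed in; nothing more can be done
None
```

I raked the link out, laid the rake on the bench clear of the shelf, clamped the link between stop and carriage, and handed the job in at about 31 s; the last pictures put the link's centre within about 2 mm of the seat centre and show the spanner, ring and tin apparently unmoved, but no verdict was returned.

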